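# Close up the drying cabinet

## Task

Put the jars in to dry: with your fingertips, push the steel tray that stands half out of the low drying cabinet all the way in, against its back stop, and then push the cabinet's door fully shut. Work gently and only push: do not lift the tray or the jars in it, keep those jars standing, and leave everything else on the bench where it is.

Things in the scene. Friction and masses are not known exactly. Their poses are not given: they have to be found in the camera images.
- cabinet: Low white fixed drying cabinet, 230 mm wide, 310 deep, 126 high. Origin on the bench below the middle of the door opening; x points into it, y to its left seen from the front, z up. Solid base, top at z = 60 mm, from x = -105 to 205; ahead of x = 0 it is an open loading ledge level with the chamber floor. Clear roof from x = 27 on, at z = 116 to 122; side walls from x = 5 on
- back_stop (a point): Middle of the chamber's rear wall, the tray's stop, on the chamber floor: x = 164, y = 0, z = 60 mm in the cabinet's frame. The chamber is 200 mm wide
- door_hinge (a point): Point on the door's vertical hinge axis, at the left of the opening: x = 0, y = 100, z = 90 mm in the cabinet's frame. The axis lies in the plane of the door's inner face
- door (a joint): Angle of the side-hinged aluminium door (rad): 0 shut across the opening, pi/2 straight out towards the robot, 2.1 swung out to the left. Starts wide open, stays where it is left (friction 0.06 N m). The leaf is 10 mm thick, reaches 198 mm from the axis and stands from 64 to 120 mm above the bench. Shut, its outer face is at x = -10 mm in the cabinet's frame, its inner face at x = 0
- door_edge (a point): Middle of the door's outer face at the grip strip by its free edge: 191 mm from the hinge axis, 92 mm above the bench. The strip is 10 mm wide and stands 17 mm out from the outer face. On the inner side a thin lip along the door's top reaches 25 mm inward, 117 to 121 mm above the bench
- tray: Loose open steel tray, 150 mm deep (x), 190 wide (y), 36 high, walls 4 mm, about 0.5 kg, flat on the cabinet's floor and ledge (underside 60 mm above the bench), half out. Origin at the centre of its underside; x points nearly into the cabinet. It slides in with 5 mm play at each side until its far end meets the back stop
- tray_front (a point): Middle of the outer face of the tray's front wall (nearest the robot), half-way up the 36 mm wall. Fully home it lies 14 mm inside the door opening (x = 14 mm in the cabinet's frame)
- tray_jar_a: Small amber jar with white cap standing loose in the left half of the tray, 36 mm across, 42 mm high, its top 46 mm above the tray's underside; origin at the centre of its underside. To stay standing
- tray_jar_b: Small amber jar with white cap standing loose in the right half of the tray, 36 mm across, 42 mm high, its top 46 mm above the tray's underside; origin at the centre of its underside. To stay standing
- bench_jar_a: Amber jar, 40 mm across, 50 mm high, on the bench just ahead of the ledge; origin at the centre of its underside. Leave alone
- bench_jar_b: Amber jar, 40 mm across, 50 mm high, on the bench to the right of the ledge; origin at the centre of its underside. Leave alone
- bench_jar_c: Larger amber jar, 56 mm across, 70 mm high, on the bench to the left of the cabinet; origin at the centre of its underside. Leave alone
- beaker: Steel beaker, 64 mm across, 75 mm high, on the bench to the right of the cabinet; origin at the centre of its underside. Leave alone
- forceps: Steel forceps, 125 mm long, 5 mm thick, lying on the bench to the left; origin at the middle of the underside. Leave alone
- wash_bottle: White plastic bottle with a blue cap, 66 mm across, 160 mm high, on the bench at the right rear; origin at the centre of its underside. Leave alone
There are look-alikes about, which are no part of the job. Leave any red look-alike of the tray_jar_a alone.

How it is judged:
On the way, in this order (a step that is already met when the one before it is completed fails the run):
1. the tray is fully in, against the back stop, with the door still open (x of tray_front in the frame of cabinet above 0.008 m and z of tray in the frame of cabinet below 0.066 m and value of joint door above 0.5 rad), for 0.2 s.
2. the door is fully shut (value of joint door below 0.04 rad), for 0.2 s.
At the end, for the whole second after the job is handed in: The tray lies flat on the chamber floor within 6 mm of the back stop and at rest, the door is within 0.04 rad of shut, and both jars still stand upright in the tray (within 0.3 rad) (x of tray_front in the frame of cabinet above 0.008 m and z of tray in the frame of cabinet below 0.066 m and value of joint door below 0.04 rad and linear speed of tray below 0.02 m/s and angle between each of tray_jar_a, tray_jar_b's own z axis and vertical below 0.3 rad and z of each of tray_jar_a, tray_jar_b in the frame of tray below 0.012 m and horizontal distance between each of tray_jar_a, tray_jar_b and tray below 0.12 m); the robot touches nothing.
It fails at once if the tray is lifted or tipped (8 mm or 0.12 rad) (z of tray in the frame of cabinet above 0.068 m or angle between tray's own z axis and vertical above 0.12 rad).
It fails at once if a jar in the tray is lifted or falls over (z of any of tray_jar_a, tray_jar_b in the frame of tray above 0.025 m or angle between any of tray_jar_a, tray_jar_b's own z axis and vertical above 0.6 rad).
It fails at once if the tray, a jar in it or the door is squeezed or pressed hard (over 50 N; 15 N on a jar) (contact force between the fingers and tray above 50 N or contact force between the fingers and cabinet above 50 N or contact force between the fingers and tray_jar_a above 15 N or contact force between the fingers and tray_jar_b above 15 N).
It fails at once if something else on the bench is moved more than 25 mm (distance of any of bench_jar_a, bench_jar_b, bench_jar_c, beaker, forceps, wash_bottle from where it was at the start of the episode above 0.025 m).
It also fails if it takes over 59 s, if anything falls off the work surface, if the arm or the gripper's body presses on something with over 40 N, if the wrist force passes 120 N, or if a joint passes its speed limit or range.

## Robot

A 6-joint arm with a two-finger parallel gripper is mounted at the origin on the work surface. World frame = base frame: x ahead of the robot, y to its left, z up, the work surface at z = 0. Lengths are in m, angles in rad, forces in N, time in s.
With the tool pointing down it reaches from about 0.35 to 0.775 m from the base axis. Payload 7.3 kg.
Tool frame: the origin (TCP) lies at the very end of the fingers, on their centre line; the grasp point (between the pads) lies 19 mm behind it; z points along the fingers, x is the direction in which the jaws open and shut, and the axes are right-handed (so a half turn about z gives the same grasp; the last joint's range is limited). The gripper opens to 92 mm and grips with 3 to 60 N. Pads are 19 mm wide; open, the fingers measure 130 mm over their backs; the gripper's body (75 mm by 190 mm) begins 47 mm behind the grasp point.
Start: joints at [-0.146, 0.342, 1.524, -0, 1.275, -0.146], TCP at [0.525, 0, 0.227] pointing down, gripper open.
Joint ranges: [-2.53, 2.53], [-0.77, 2.02], [0.04, 2.7], [-1, 4.14], [0.28, 2.66], [-3.11, 3.11]. Speed limits (rad/s): [2.57, 2.57, 3.14, 3.14, 3.14, 3.14].

## Interface

Orientations are given as [roll, pitch, yaw] about the fixed x, y, z axes, in that order (R = Rz(yaw) Ry(pitch) Rx(roll)).
In Python, from cell import robot, read_camera, nets gives the robot as it stands. The module is installed in compiled form; this text tells all that it offers.
- The arm moves only by the tool carry_out, never from a script. Its arguments are lists of equal length, an entry for each row: "translation": the shift along the tool's x, y, z in m, a list of three; "turn": the turn, a rotation vector about the tool's x, y, z in rad, a list of three; "gripper": the gripper's target within -1 to 1 (shut at 1, half-way at 0, fully open at -1). A call has 1 to 10 rows; each row shifts and turns the commanded pose from where the row before left it, along the tool's axes as they then stand; what a row does not reach is not made up. A row lasts 1/10 s, in which the tool goes at most 50 mm and 8.59 degrees, less where a joint would pass 70% of its speed; a pose out of reach is approached as far as the arm can. A call with a gripper value outside its range is refused whole. The fingers move at their own pace and stop on an object; "squeeze" is the grip in N (left out, the last holds). Time passes only in rows, so rows that do not move let the fingers close. It gives the time, the measured TCP pose, the force and the opening at its end, in the units of the state.
- robot.observe(): the state, without advancing time (a new reading comes with each control period).
- read_camera(name): name is "scene" or "side" or "wrist"; returns a dict with "img" (420x560x3 uint8, red, green, blue), "fx", "fy", "cx", "cy" (pixels), "world_from_camera" (4x4, takes a point from camera to world coordinates). Camera axes: x right, y down, z forward; pixel columns grow to the right and rows downward; lengths in m; the calibration is good to about 2 mm. A picture is of the moment at which its call begins. There is no depth.
- robot.hand_in(): hands the job in, once; it reports no verdict.
Trained networks look in a picture, given as the dict that the camera call returned (one of the last four; its "shot" number tells which), for a name from the list of things; names that differ only in an ending like _2 or _b are one class to them, and where a whole thing is asked for, a point or a joint stands for the part that bears it (a point fixed in the world has none). Each returns a list of dicts, best first, with "score" (0 to 1); they miss things now and then, are a little off and sometimes report something else, mostly with a low value. They report only what shows in the picture. A call takes as long as a camera call. They do not tell look-alikes from the thing itself.
- nets.regions_of(picture, name): "region" (420x560 bool, what is visible of it) and "pixel" ([column, row] in pixels, amid what is visible of it).
- nets.tip_of(picture, name): "pixel" ([column, row] in pixels: a listed point, or the origin of a listed thing).
The state is a dict: "time": time; "qpos": joint angles; "qvel": joint speeds; "joint_efforts": joint torques, N m; "tool_pos": TCP position; "tool_rot": TCP orientation; "contact_force": force on the tool from outside, world axes, zero at the start; "torque": the same for the moment, N m; "opening": finger opening in m.
Only numpy, scipy, OpenCV 4.12 (cv2) and the standard library are available. Lean on these libraries where they do the work, as an engineer would, in place of code of your own. Each camera call takes 0.05 s, during which the arm holds its last target. There are 200 camera calls.

## Working session

There is one attempt and no reset: what is moved stays moved. The work goes in short steps, Python scripts to look and compute and a tool call to move; the robot and the scene stay as the last step left them, time stands still between calls to the robot, and variables do not carry over. Pictures are saved under pics/ and viewed, about 8 in all and at most 12, crops included, and the job is handed in when it is done.

Besides the shell and the picture viewer there is one more tool, called after "Call:" as name(argument=value, ...) on one line, values as JSON. carry_out: Moves the arm, as the interface text tells. Its arguments: {"type":"object","properties":{"translation":{"type":"array","items":{"type":"array","items":{"type":"number"}}},"turn":{"type":"array","items":{"type":"array","items":{"type":"number"}}},"gripper":{"type":"array","items":{"type":"number"}},"squeeze":{"type":"number"}},"required":["translation","turn","gripper"]}

```bash
mkdir -p pics; cat > h.py <<'E'
import numpy as np, cv2
from cell import robot, read_camera, nets
def ray(p,px):
    T=p["world_from_camera"]; d=np.array([(px[0]-p["cx"])/p["fx"],(px[1]-p["cy"])/p["fy"],1.])
    return T[:3,3],T[:3,:3]@d
def onz(p,px,z):
    o,d=ray(p,px); return o+d*(z-o[2])/d[2]
def proj(p,X):
    T=p["world_from_camera"]; c=T[:3,:3].T@(np.asarray(X)-T[:3,3]); return np.array([c[0]/c[2]*p["fx"]+p["cx"],c[1]/c[2]*p["fy"]+p["cy"]])
def save(p,n): cv2.imwrite("pics/"+n,p["img"][:,:,::-1])
E
python3 - <<'E'
from h import *
np.set_printoptions(precision=3,suppress=True)
s=robot.observe(); print(s["time"],s["tool_pos"],s["tool_rot"],s["contact_force"])
a=[]
for c in ["scene","side"]:
    p=read_camera(c); save(p,c+"0.png"); a.append(p["img"])
    print(c,p["world_from_camera"][:3,3],p["world_from_camera"][:3,2],p["fx"])
    for n,z in [("cabinet",0),("back_stop",.06),("door_hinge",.09),("door_edge",.092),("tray",.06),("tray_front",.078),("tray_jar_a",.064),("bench_jar_a",0),("bench_jar_c",0),("beaker",0),("forceps",0),("wash_bottle",0)]:
        for r in nets.tip_of(p,n)[:3]: print(n,round(r["score"],2),np.round(r["pixel"]),onz(p,r["pixel"],z))
E
```

```text
0.0 [0.525 0.    0.226] [-3.141  0.002 -0.   ] [ 0.154  0.202 -0.087]
scene [1.282 0.389 0.865] [-0.61  -0.376 -0.698] 475.8444409394995
cabinet 0.76 [266. 230.] [ 0.605 -0.061  0.   ]
cabinet 0.25 [275. 192.] [ 0.476 -0.116  0.   ]
back_stop 0.74 [241. 267.] [ 0.773 -0.018  0.06 ]
door_hinge 0.56 [304. 217.] [0.596 0.039 0.09 ]
door_edge 0.79 [344. 171.] [0.402 0.047 0.092]
tray_front 0.62 [276. 192.] [ 0.547 -0.068  0.078]
tray_jar_a 0.58 [343. 268.] [0.665 0.172 0.064]
bench_jar_a 0.77 [293. 200.] [ 0.475 -0.06  -0.   ]
bench_jar_a 0.59 [222. 189.] [ 0.538 -0.247  0.   ]
bench_jar_a 0.59 [412. 317.] [0.659 0.336 0.   ]
bench_jar_c 0.77 [293. 200.] [ 0.475 -0.06  -0.   ]
bench_jar_c 0.59 [222. 189.] [ 0.538 -0.247  0.   ]
bench_jar_c 0.59 [412. 317.] [0.659 0.336 0.   ]
beaker 0.7 [242. 267.] [ 0.734 -0.048  0.   ]
beaker 0.69 [180. 250.] [ 0.766 -0.205  0.   ]
forceps 0.88 [426. 257.] [0.487 0.307 0.   ]
wash_bottle 0.78 [149. 202.] [ 0.679 -0.382 -0.   ]
side [ 0.246 -0.618  0.881] [ 0.357  0.567 -0.742] 438.97501132952823
cabinet 0.67 [282. 248.] [ 0.605 -0.059 -0.   ]
back_stop 0.55 [299. 325.] [ 0.509 -0.281  0.06 ]
door_hinge 0.79 [260. 200.] [0.597 0.039 0.09 ]
door_edge 0.75 [180. 227.] [0.393 0.054 0.092]
tray 0.8 [286. 227.] [ 0.621 -0.049  0.06 ]
tray_jar_a 0.74 [273. 219.] [ 0.604 -0.013  0.064]
tray_jar_a 0.72 [242. 192.] [0.584 0.109 0.064]
tray_jar_a 0.64 [303. 243.] [ 0.629 -0.111  0.064]
bench_jar_a 0.73 [179. 227.] [0.409 0.136 0.   ]
bench_jar_a 0.68 [224. 276.] [ 0.443 -0.061  0.   ]
bench_jar_a 0.62 [298. 326.] [ 0.522 -0.258  0.   ]
bench_jar_c 0.73 [179. 227.] [0.409 0.136 0.   ]
bench_jar_c 0.68 [224. 276.] [ 0.443 -0.061  0.   ]
bench_jar_c 0.62 [298. 326.] [ 0.522 -0.258  0.   ]
beaker 0.83 [369. 264.] [ 0.761 -0.208  0.   ]
beaker 0.18 [302. 325.] [ 0.534 -0.26   0.   ]
forceps 0.56 [179. 178.] [0.478 0.304 0.   ]
wash_bottle 0.56 [388. 345.] [ 0.665 -0.393  0.   ]
```

View pics/scene0.png

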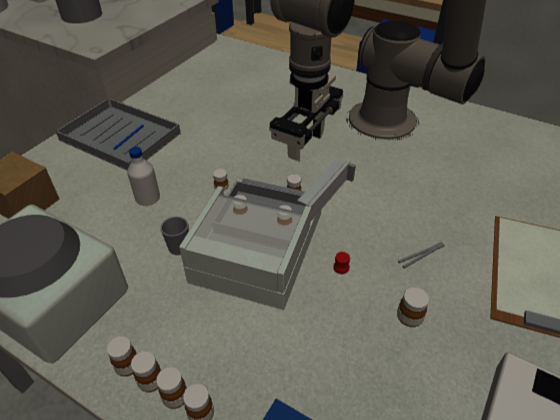

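View pics/side0.png

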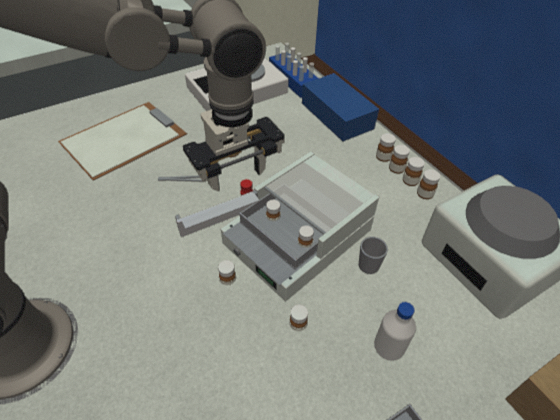

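The side view shows the cabinet with its tray half out. The tray jars have caps at (273,209) and (305,236). The red look-alike stands outside at (247,187), and the bench jars are at (226,272) and (299,317). The door is open, running from (260,195) to (180,222). Next I'll check the pose with a wireframe.

```bash
cat >> h.py <<'E'
def cabT(x,y,yaw):
    c,s=np.cos(yaw),np.sin(yaw); return lambda P: np.array([x+c*P[0]-s*P[1], y+s*P[0]+c*P[1], P[2]])
def rect(x0,x1,y0,y1,z): return [(x0,y0,z),(x1,y0,z),(x1,y1,z),(x0,y1,z)]
def wire(p,f,th,tray,box,k=4):
    im=cv2.resize(p["img"][box[1]:box[3],box[0]:box[2],::-1],None,fx=k,fy=k,interpolation=cv2.INTER_CUBIC)
    def L(P,col): cv2.polylines(im,[np.int32([(proj(p,q)-box[:2]+.5)*k for q in P])],True,col,1)
    m=1e-3
    L([f(np.array(q)*m) for q in rect(-105,205,-115,115,60)],(0,255,0))
    L([f(np.array(q)*m) for q in rect(27,205,-115,115,122)],(0,255,255))
    hx=np.array([0,.1]);d=np.array([-np.sin(th),-np.cos(th)]);n=np.array([-np.cos(th),np.sin(th)])
    for z in (.064,.120): L([f((*(hx+d*a+n*b),z)) for a,b in [(0,0),(.198,0),(.198,.010),(0,.010)]],(255,0,255))
    if tray:
        g=cabT(*tray)
        L([f(g(np.array(q)*m)) for q in rect(-75,75,-95,95,96)],(0,0,255))
    return im
E
python3 - <<'E'
from h import *
np.set_printoptions(precision=3,suppress=True)
for c,box in [("side",(165,140,390,300))]:
    p=read_camera(c)
    cv2.imwrite("pics/w1.png",wire(p,cabT(.605,-.06,.08),1.7,(0.0,0,0),box,3.5))
p=read_camera("wrist");save(p,"wr0.png")
for n,z in [("tray_front",.078),("door_edge",.092),("door_hinge",.09),("tray_jar_a",.064),("bench_jar_a",0),("cabinet",0),("tray",.06)]:
    for r in nets.tip_of(p,n)[:3]: print(n,round(r["score"],2),np.round(r["pixel"]),onz(p,r["pixel"],z))
E
```

```text
tray_front 0.86 [309. 269.] [ 0.551 -0.069  0.078]
door_edge 0.8 [131. 137.] [0.398 0.057 0.092]
door_hinge 0.92 [357. 158.] [0.589 0.04  0.09 ]
tray_jar_a 0.91 [377. 200.] [ 0.616 -0.004  0.064]
tray_jar_a 0.9 [386. 299.] [ 0.633 -0.108  0.064]
tray_jar_a 0.89 [371.  41.] [0.602 0.137 0.064]
bench_jar_a 0.81 [219. 245.] [ 0.449 -0.071  0.   ]
cabinet 0.23 [218. 246.] [ 0.448 -0.074  0.   ]
tray 0.84 [381. 250.] [ 0.625 -0.057  0.06 ]
```

View pics/w1.png

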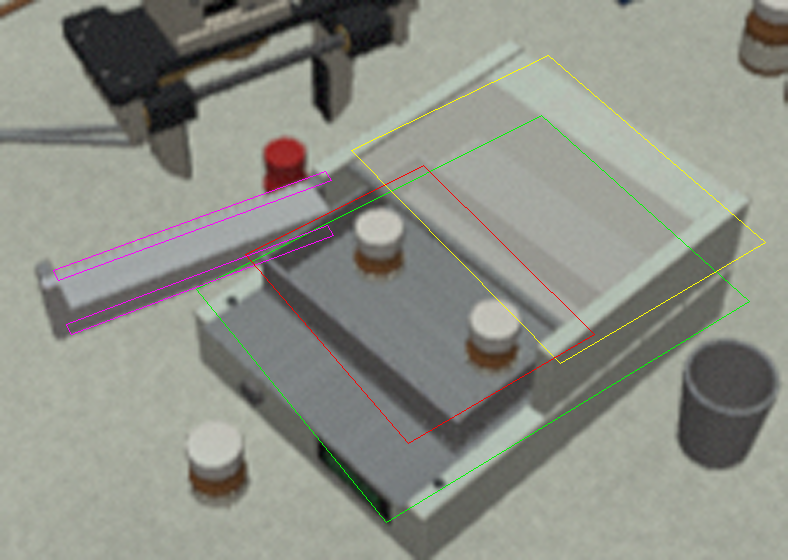

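```bash
python3 - <<'E'
from h import *
from scipy.optimize import least_squares
np.set_printoptions(precision=4,suppress=True)
box=np.array([165,140])
p=read_camera("side"); q=read_camera("scene")
C=[((-.105,.115,.06),(198,316)),((-.105,-.115,.06),(425,518)),((.205,.115,.126),(518,43)),((.205,-.115,.126),(747,203))]
f=lambda v: np.concatenate([proj(p,cabT(*v)(P))-(np.array(x)/3.5+box) for P,x in C])
r=least_squares(f,[.605,-.06,0]); print(r.x,r.fun)
F=cabT(*r.x); inv=lambda X:(np.array([[np.cos(r.x[2]),np.sin(r.x[2])],[-np.sin(r.x[2]),np.cos(r.x[2])]])@(X[:2]-r.x[:2]))
for px in [(248,263),(458,448)]: print("tray front top corners cab",inv(onz(p,np.array(px)/3.5+box,.096)))
for px in [(378,275),(493,365)]: print("jar bottoms",inv(onz(p,np.array(px)/3.5+box,.064)))
print("edge cab",inv(np.array([.398,.053])), "hinge",F((0,.1,.09)))
a=wire(p,F,1.75,(0,0,0),(165,140,390,300),2.5); b=wire(q,F,1.75,(0,0,0),(170,145,370,310),2.5)
b=cv2.resize(b,(a.shape[1],int(b.shape[0]*a.shape[1]/b.shape[1])))[:400]
cv2.imwrite("pics/w2.png",np.vstack([a[:350],b[:]])[:,:])
print(a.shape,b.shape)
E
python3 -c "
import cv2;a=cv2.imread('pics/w2.png');h=350
import numpy as np
b=a[h:];a=a[:h];m=400
pad=lambda x:cv2.copyMakeBorder(x,0,m-x.shape[0],0,0,0) if x.shape[0]<m else x[:m]
o=np.hstack([pad(a),pad(b)]);cv2.imwrite('pics/w2.png',o[:, :])
print(o.shape)"
```

```text
[ 0.6083 -0.0625  0.2139] [-1.1833 -1.4385  0.0438  1.3538 -1.5658 -1.0494  2.5591 -0.0061]
tray front top corners cab [-0.0681  0.0979]
tray front top corners cab [-0.0695 -0.1059]
jar bottoms [0.0082 0.0507]
jar bottoms [ 0.0109 -0.0597]
edge cab [-0.181   0.1575] hinge [0.5871 0.0353 0.09  ]
(400, 562, 3) (400, 562, 3)
(400, 1124, 3)
```

```bash
python3 -c "
import cv2;a=cv2.imread('pics/w2.png');cv2.imwrite('pics/w3.png',cv2.resize(a,(800,285),interpolation=cv2.INTER_AREA)); cv2.imwrite('pics/w2b.png',a[:,562:])"
```

```text
(no output)
```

View pics/w2b.png

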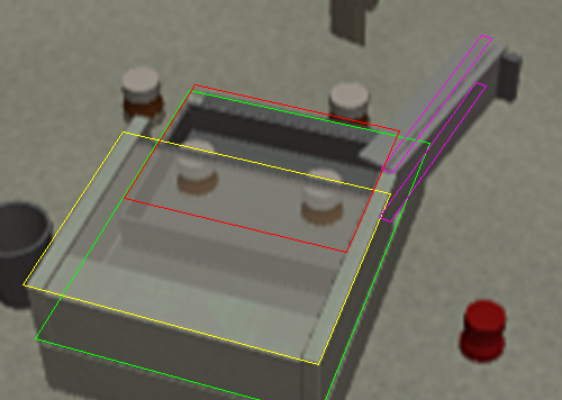

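The scene overlay at cabinet yaw ≈0.21 rad fits the base and roof well. It puts the door at about 1.83 rad and the tray front at x ≈ −0.068 in the cabinet frame.

These could be taken for the tray jars:
- **Tray jars:** side (273,219) and (303,243). They stand in the tray, so these are the right ones.
- **Red look-alike:** side (247,187).
- **Bench jars:** side (226,272), (299,317), and the larger jar at scene (412,317).
- **Spare jars:** the four at scene (120–197,355–400).

The close crop confirms the choice. I'll push the tray with both fingertips half open, centred on its front wall.

Call:
carry_out(translation=[[-0.005,0.028,0],[-0.005,0.028,0],[-0.004,0.028,0],[0,0,0],[0,0,0],[0,0,0],[0,0,0],[0,0,0],[0,0,0],[0,0,0]], turn=[[0,0,0],[0,0,0],[0,0,0],[0,0,0.14],[0,0,0.14],[0,0,0.14],[0,0,0.14],[0,0,0.14],[0,0,0.14],[0,0,0.14]], gripper=[-0.3,-0.3,-0.3,-0.3,-0.3,-0.3,-0.3,-0.3,-0.3,-0.3])

```text
time: 2.85
tool_pos: [0.511, -0.084, 0.2268]
tool_rot: [-3.141, -0.0, -0.986]
contact_force: [0.2, -0.1, 0.2]
opening: 0.0597
```

Call:
carry_out(translation=[[0,0,0],[0,0,0],[0,0,0],[0,0,0.02],[0,0,0.025],[0,0,0.025],[0,0,0.025],[0,0,0],[0,0,0],[0,0,0]], turn=[[0,0,0.14],[0,0,0.14],[0,0,0.097],[0,0,0],[0,0,0],[0,0,0],[0,0,0],[0,0,0],[0,0,0],[0,0,0]], gripper=[-0.3,-0.3,-0.3,-0.3,-0.3,-0.3,-0.3,-0.3,-0.3,-0.3])

```text
time: 3.85
tool_pos: [0.5119, -0.0843, 0.1332]
tool_rot: [-3.139, -0.001, -1.357]
contact_force: [0.1, 0.5, 0.1]
opening: 0.0592
```

```bash
python3 - <<'E'
from h import *
np.set_printoptions(precision=3,suppress=True)
c,s=np.cos(.2139),np.sin(.2139)
inv=lambda X:np.array([[c,s],[-s,c]])@(X[:2]-[.6083,-.0625])
print("tcp",inv(robot.observe()["tool_pos"]))
p=read_camera("wrist");p2=read_camera("side")
save(p,"wr1.png");save(p2,"s1.png")
for q in (p,p2):
  for n,z in [("tray_front",.078),("door_hinge",.09),("tray_jar_a",.064),("bench_jar_a",0)]:
    for r in nets.tip_of(q,n)[:2]: print(n,round(r["score"],2),np.round(r["pixel"]),inv(onz(q,r["pixel"],z)))
cv2.imwrite("pics/c1.png",np.hstack([cv2.resize(p["img"],(400,300))[:,:,::-1],cv2.resize(p2["img"][120:300,160:400],(400,300))[:,:,::-1]]))
E
```

```text
tcp [-0.099 -0.001]
tray_front 0.68 [273. 162.] [-0.054  0.005]
door_hinge 0.89 [92. 66.] [-0.     0.105]
tray_jar_a 0.82 [365.  42.] [ 0.018 -0.051]
tray_jar_a 0.72 [190.  44.] [0.017 0.056]
bench_jar_a 0.81 [471. 224.] [-0.116 -0.168]
bench_jar_a 0.78 [253. 269.] [-0.16   0.027]
tray_front 0.65 [266. 242.] [-0.061  0.   ]
door_hinge 0.88 [258. 202.] [0.004 0.099]
tray_jar_a 0.64 [305. 243.] [ 0.013 -0.056]
tray_jar_a 0.5 [272. 216.] [0.012 0.057]
bench_jar_a 0.71 [298. 324.] [-0.12  -0.171]
bench_jar_a 0.59 [227. 277.] [-0.157  0.032]
```

View pics/c1.png

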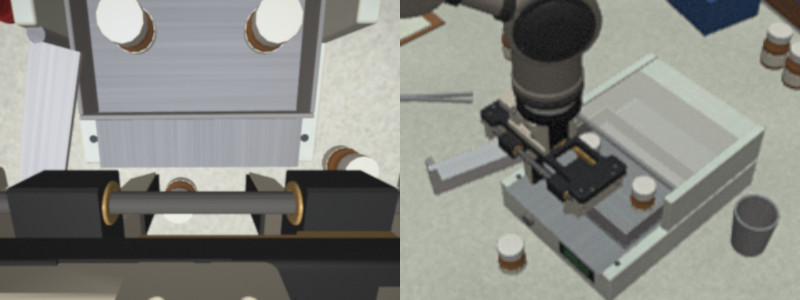

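The tray front, hinge and fingers line up well. In the wrist view the tray front is at (273,162), with fingers centred on it and clear of the door and bench jars. Next is the descent, then a gentle approach.

Call:
carry_out(translation=[[0,0,0.015],[0,0,0.015],[0,0,0.015],[0,0,0.012],[0,0,0.006],[0,0,0],[0,-0.005,0],[0,-0.005,0],[0,-0.005,0],[0,-0.003,0]], turn=[[0,0,0],[0,0,0],[0,0,0],[0,0,0],[0,0,0],[0,0,0],[0,0,0],[0,0,0],[0,0,0],[0,0,0]], gripper=[-0.3,-0.3,-0.3,-0.3,-0.3,-0.3,-0.3,-0.3,-0.3,-0.3])

```text
time: 5.35
tool_pos: [0.5296, -0.0801, 0.0692]
tool_rot: [-3.14, -0.001, -1.357]
contact_force: [-0.9, -0.2, -0.3]
opening: 0.0599
```

Call:
carry_out(translation=[[0,-0.003,0],[0,-0.003,0],[0,-0.003,0],[0,-0.003,0],[0,-0.003,0],[0,-0.003,0],[0,-0.003,0],[0,-0.003,0],[0,-0.003,0],[0,-0.003,0]], turn=[[0,0,0],[0,0,0],[0,0,0],[0,0,0],[0,0,0],[0,0,0],[0,0,0],[0,0,0],[0,0,0],[0,0,0]], gripper=[-0.3,-0.3,-0.3,-0.3,-0.3,-0.3,-0.3,-0.3,-0.3,-0.3])

```text
time: 6.35
tool_pos: [0.5581, -0.0737, 0.0686]
tool_rot: [3.141, 0.0, -1.357]
contact_force: [-1.8, -0.5, -0.3]
opening: 0.0598
```

Call:
carry_out(translation=[[0,-0.004,0],[0,-0.004,0],[0,-0.004,0],[0,-0.004,0],[0,-0.004,0],[0,-0.004,0],[0,-0.004,0],[0,-0.004,0],[0,-0.004,0],[0,-0.004,0]], turn=[[0,0,0],[0,0,0],[0,0,0],[0,0,0],[0,0,0],[0,0,0],[0,0,0],[0,0,0],[0,0,0],[0,0,0]], gripper=[-0.3,-0.3,-0.3,-0.3,-0.3,-0.3,-0.3,-0.3,-0.3,-0.3])

```text
time: 7.35
tool_pos: [0.5973, -0.0653, 0.0687]
tool_rot: [-3.142, -0.0, -1.357]
contact_force: [-1.2, -0.7, -1.7]
opening: 0.0599
```

Call:
carry_out(translation=[[0,-0.002,0],[0,-0.002,0],[0,-0.002,0],[0,0,0]], turn=[[0,0,0],[0,0,0],[0,0,0],[0,0,0]], gripper=[-0.3,-0.3,-0.3,-0.3])

```text
time: 7.75
tool_pos: [0.6033, -0.064, 0.0689]
tool_rot: [-3.141, -0.0, -1.357]
contact_force: [-0.4, 0.1, -0.3]
opening: 0.06
```

```bash
python3 - <<'E'
from h import *
np.set_printoptions(precision=3,suppress=True)
c,s=np.cos(.2139),np.sin(.2139)
inv=lambda X:np.array([[c,s],[-s,c]])@(X[:2]-[.6083,-.0625])
print("tcp",inv(robot.observe()["tool_pos"]))
p=read_camera("scene");p2=read_camera("side")
for q in (p,p2):
  for n,z in [("tray",.06),("tray_front",.078),("door_hinge",.09),("tray_jar_a",.064)]:
    for r in nets.tip_of(q,n)[:2]: print(n,round(r["score"],2),np.round(r["pixel"]),inv(onz(q,r["pixel"],z)))
cv2.imwrite("pics/c2.png",np.hstack([cv2.resize(p["img"][140:320,160:400],(400,300))[:,:,::-1],cv2.resize(p2["img"][120:300,160:400],(400,300))[:,:,::-1]]))
E
```

```text
tcp [-0.005 -0.   ]
door_hinge 0.67 [305. 215.] [0.002 0.1  ]
tray_jar_a 0.76 [341. 269.] [0.109 0.215]
tray 0.62 [391. 348.] [-0.046 -0.35 ]
tray_front 0.7 [286. 227.] [0.005 0.001]
door_hinge 0.9 [257. 204.] [-0.002  0.096]
tray_jar_a 0.69 [388. 343.] [-0.046 -0.341]
tray_jar_a 0.66 [246. 193.] [0.017 0.161]
```

View pics/c2.png

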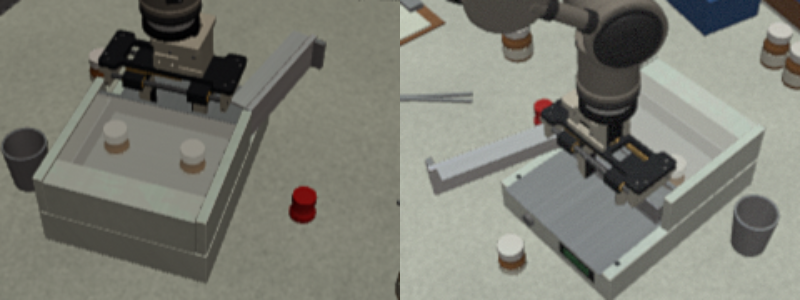

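Both jars still stand in the tray, which is almost in. I'll creep on to the stop.

Call:
carry_out(translation=[[0,-0.002,0],[0,-0.002,0],[0,-0.001,0],[0,-0.001,0]], turn=[[0,0,0],[0,0,0],[0,0,0],[0,0,0]], gripper=[-0.3,-0.3,-0.3,-0.3])

```text
time: 8.65
tool_pos: [0.6086, -0.0628, 0.0688]
tool_rot: [3.141, 0.0, -1.357]
contact_force: [-3.9, -0.5, 2.7]
opening: 0.0601
```

Call:
carry_out(translation=[[0,-0.001,0],[0,-0.001,0],[0,-0.001,0]], turn=[[0,0,0],[0,0,0],[0,0,0]], gripper=[-0.3,-0.3,-0.3])

```text
time: 8.95
tool_pos: [0.6117, -0.0621, 0.0688]
tool_rot: [-3.142, 0.0, -1.357]
contact_force: [-3.3, -0.7, 2.7]
opening: 0.0596
```

Call:
carry_out(translation=[[0,-0.001,0],[0,-0.001,0]], turn=[[0,0,0],[0,0,0]], gripper=[-0.3,-0.3])

```text
time: 9.15
tool_pos: [0.6128, -0.0619, 0.0687]
tool_rot: [3.139, 0.0, -1.357]
contact_force: [-9.0, -2.7, 7.5]
opening: 0.06
```

Call:
carry_out(translation=[[0,-0.001,0],[0,-0.001,0]], turn=[[0,0,0],[0,0,0]], gripper=[-0.3,-0.3])

```text
time: 9.35
tool_pos: [0.6128, -0.062, 0.0687]
tool_rot: [3.135, 0.0, -1.356]
contact_force: [-16.8, -5.4, 11.3]
opening: 0.0593
```

The tool has stopped at the expected position and the force is rising to 17 N, so the tray is against the stop. I'll hold briefly, back off and lift.

Call:
carry_out(translation=[[0,0,0],[0,0.003,0],[0,0.01,0],[0,0.02,0],[0,0.01,0],[0,0,-0.02],[0,0,-0.03],[0,0,-0.03],[0,0,-0.03],[0,0,-0.02]], turn=[[0,0,0],[0,0,0],[0,0,0],[0,0,0],[0,0,0],[0,0,0],[0,0,0],[0,0,0],[0,0,0],[0,0,0]], gripper=[-0.3,-0.3,-0.3,-0.3,-0.3,1,1,1,1,1])

```text
time: 10.35
tool_pos: [0.5744, -0.0705, 0.2012]
tool_rot: [-3.138, -0.001, -1.357]
contact_force: [-0.7, -0.4, -0.7]
opening: 0.0243
```

Call:
carry_out(translation=[[0,0,0],[0,0,0],[0,0,0],[0,0,0],[0,0,0],[0,0,0],[0,0,0],[0,0,0],[0,0,0],[0,0,0]], turn=[[0,0,-0.13],[0,0,-0.13],[0,0,-0.13],[0,0,-0.13],[0,0,-0.13],[0,0,-0.13],[0,0,-0.13],[0,0,-0.13],[0,0,-0.13],[0,0,-0.13]], gripper=[1,1,1,1,1,1,1,1,1,1])

```text
time: 11.35
tool_pos: [0.5738, -0.0704, 0.1988]
tool_rot: [-3.141, -0.001, -0.052]
contact_force: [0.4, 0.2, 0.3]
opening: 0.0006
```

```bash
python3 - <<'E'
from h import *
np.set_printoptions(precision=3,suppress=True)
c,s=np.cos(.2139),np.sin(.2139)
inv=lambda X:np.array([[c,s],[-s,c]])@(X[:2]-[.6083,-.0625])
st=robot.observe();print(st["time"],st["tool_pos"],st["tool_rot"],st["qpos"],st["opening"])
p=read_camera("scene");p2=read_camera("side");p3=read_camera("wrist")
for q in (p,p2,p3):
  for n,z in [("tray",.06),("tray_front",.078),("door_hinge",.09),("door_edge",.092),("tray_jar_a",.064)]:
    for r in nets.tip_of(q,n)[:2]: print(n,round(r["score"],2),np.round(r["pixel"]),inv(onz(q,r["pixel"],z)))
cv2.imwrite("pics/c3.png",np.hstack([cv2.resize(p["img"][140:320,160:400],(400,300))[:,:,::-1],wire(p2,cabT(.6083,-.0625,.2139),1.83,(.089,0,0),(160,120,360,270),2)]))
E
```

```text
11.35 [ 0.574 -0.07   0.199] [-3.141 -0.001 -0.052] [-0.255  0.461  1.418  0.     1.261 -0.203] 0.0006418310058461565
tray_front 0.48 [146. 201.] [ 0.067 -0.281]
door_hinge 0.77 [305. 216.] [0.005 0.103]
door_edge 0.72 [343. 171.] [-0.177  0.147]
tray_jar_a 0.73 [341. 268.] [0.108 0.213]
tray 0.93 [310. 214.] [0.09  0.003]
tray 0.62 [297. 322.] [-0.142 -0.186]
tray_front 0.69 [288. 225.] [0.011 0.003]
tray_front 0.67 [177. 226.] [-0.183  0.178]
door_hinge 0.82 [258. 200.] [0.006 0.103]
door_edge 0.76 [178. 226.] [-0.186  0.167]
tray_front 0.95 [340. 186.] [0.015 0.004]
door_hinge 0.9 [295.  63.] [0.003 0.104]
door_edge 0.82 [25. 53.] [-0.182  0.162]
```

View pics/c3.png

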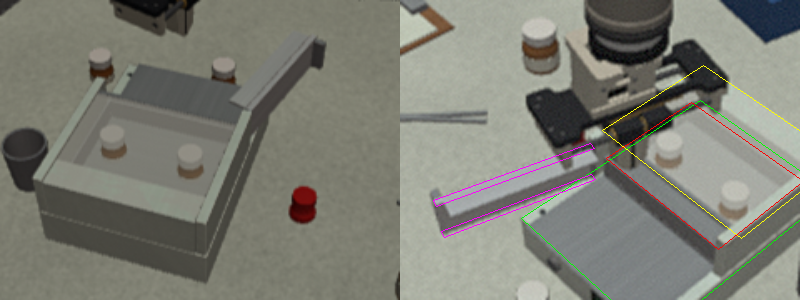

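The tray is home: its front reads 11–15 mm, the jars stand, and the wireframe agrees. The door still stands open at about 1.83 rad. I'll move over the door to its outer side, then down.

Call:
carry_out(translation=[[-0.0216,-0.0256,0],[-0.0216,-0.0256,0],[-0.0216,-0.0256,0],[-0.0216,-0.0256,0],[-0.0216,-0.0256,0],[-0.0216,-0.0256,0],[0,0,0],[0,0,0.015],[0,0,0.02],[0,0,0]], turn=[[0,0,0],[0,0,0],[0,0,0],[0,0,0],[0,0,0],[0,0,0],[0,0,0],[0,0,0],[0,0,0],[0,0,0]], gripper=[1,1,1,1,1,1,1,1,1,1])

```text
time: 13.25
tool_pos: [0.4519, 0.0899, 0.162]
tool_rot: [3.141, 0.004, -0.057]
contact_force: [0.0, -0.6, 0.2]
opening: 0.0004
```

```bash
python3 - <<'E'
from h import *
np.set_printoptions(precision=3,suppress=True)
c,s=np.cos(.2139),np.sin(.2139)
inv=lambda X:np.array([[c,s],[-s,c]])@(X[:2]-[.6083,-.0625])
st=robot.observe();print(inv(st["tool_pos"]))
p=read_camera("scene");p3=read_camera("wrist")
for q in (p,p3):
  for n,z in [("door_hinge",.09),("door_edge",.092)]:
    for r in nets.tip_of(q,n)[:2]: print(n,round(r["score"],2),np.round(r["pixel"]),inv(onz(q,r["pixel"],z)))
cv2.imwrite("pics/c4.png",np.hstack([cv2.resize(p["img"][80:260,240:480],(400,300))[:,:,::-1],cv2.resize(p3["img"],(400,300))[:,:,::-1]]))
E
```

```text
[-0.121  0.182]
door_hinge 0.72 [309. 214.] [-0.003  0.108]
door_edge 0.62 [344. 169.] [-0.186  0.148]
door_hinge 0.7 [472. 278.] [0.003 0.103]
```

View pics/c4.png

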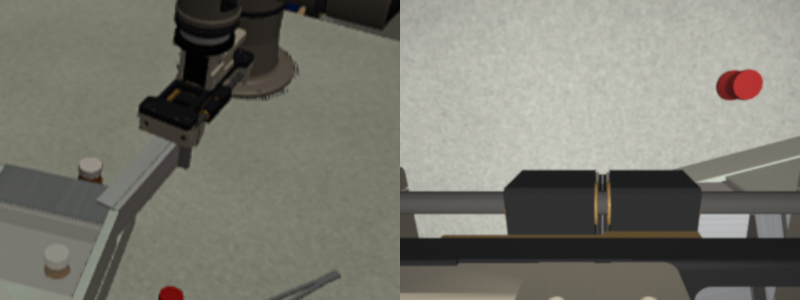

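The fingers hang on the door's outer side, clear of the leaf and the red jar. I'll descend to mid-door height, then approach.

Call:
carry_out(translation=[[0,0,0.015],[0,0,0.02],[0,0,0.02],[0,0,0.015],[0,0,0.01],[0,0,0],[0,0.005,0],[0,0.005,0],[0,0.005,0],[0,0.005,0]], turn=[[0,0,0],[0,0,0],[0,0,0],[0,0,0],[0,0,0],[0,0,0],[0,0,0],[0,0,0],[0,0,0],[0,0,0]], gripper=[1,1,1,1,1,1,1,1,1,1])

```text
time: 14.55
tool_pos: [0.4521, 0.0698, 0.0842]
tool_rot: [-3.142, -0.001, -0.057]
contact_force: [-0.4, 0.7, -0.9]
opening: 0.0009
```

Call:
carry_out(translation=[[0,0.003,0],[0,0.003,0],[0,0.003,0],[0,0.003,0]], turn=[[0,0,0],[0,0,0],[0,0,0],[0,0,0]], gripper=[1,1,1,1])

```text
time: 14.95
tool_pos: [0.451, 0.0582, 0.0837]
tool_rot: [-3.141, 0.0, -0.057]
contact_force: [-0.9, 0.6, 0.2]
opening: 0.0001
```

Call:
carry_out(translation=[[-0.001,0.014,0],[-0.001,0.014,0],[-0.001,0.014,0],[-0.001,0.014,0],[-0.001,0.014,0],[-0.001,0.014,0],[-0.001,0.014,0],[-0.001,0.014,0]], turn=[[0,0,-0.1],[0,0,-0.1],[0,0,-0.1],[0,0,-0.1],[0,0,-0.1],[0,0,-0.1],[0,0,-0.1],[0,0,-0.1]], gripper=[1,1,1,1,1,1,1,1])

```text
time: 15.75
tool_pos: [0.475, -0.0488, 0.0836]
tool_rot: [-3.141, 0.0, 0.747]
contact_force: [-0.1, 0.7, 0.2]
opening: 0.0006
```

```bash
python3 - <<'E'
from h import *
np.set_printoptions(precision=3,suppress=True)
c,s=np.cos(.2139),np.sin(.2139)
inv=lambda X:np.array([[c,s],[-s,c]])@(X[:2]-[.6083,-.0625])
st=robot.observe();t=inv(st["tool_pos"]);print(t)
th=1.785-st["tool_rot"][2]
d=np.array([-np.sin(th),-np.cos(th)]);n=np.array([-np.cos(th),np.sin(th)]);rel=t-[.003,.103]
print("tool th",th,"r",rel@d,"d",rel@n)
for q in (read_camera("scene"),read_camera("side"),read_camera("wrist")):
  for nm,z in [("door_hinge",.09),("door_edge",.092)]:
    for r in nets.tip_of(q,nm)[:1]:
        e=inv(onz(q,r["pixel"],z)); v=e-[.003,.103]; print(nm,round(r["score"],2),np.round(r["pixel"]),e,"th",np.arctan2(-v[0],-v[1])-.052)
E
```

```text
[-0.127  0.042]
tool th 1.0379118767591422 r 0.14337111070584527 d 0.013416057159508766
door_hinge 0.98 [307. 214.] [-0.001  0.105] th 2.039057887106721
door_edge 0.77 [281. 160.] [-0.17  -0.016] th 0.9157470030841607
door_hinge 0.58 [259. 203.] [0.002 0.094] th 0.009295831572716524
door_edge 0.81 [229. 263.] [-0.165  0.005] th 0.9914198244237726
```

The door follows, now at about 0.97 rad. I'll continue the arc.

Call:
carry_out(translation=[[-0.001,0.014,0],[-0.001,0.014,0],[-0.001,0.014,0],[-0.001,0.014,0],[-0.001,0.014,0],[-0.001,0.014,0],[-0.001,0.014,0],[-0.0005,0.007,0]], turn=[[0,0,-0.1],[0,0,-0.1],[0,0,-0.1],[0,0,-0.1],[0,0,-0.1],[0,0,-0.1],[0,0,-0.1],[0,0,-0.05]], gripper=[1,1,1,1,1,1,1,1])

```text
time: 17.0
tool_pos: [0.5622, -0.1041, 0.0836]
tool_rot: [3.141, 0.0, 1.496]
contact_force: [0.0, -0.8, 0.9]
opening: 0.0004
```

```bash
cat > m.py <<'E'
from h import *
np.set_printoptions(precision=3,suppress=True)
c,s=np.cos(.2139),np.sin(.2139)
inv=lambda X:np.array([[c,s],[-s,c]])@(X[:2]-[.6083,-.0625])
st=robot.observe();t=inv(st["tool_pos"]);print(t,st["contact_force"])
th=1.785-st["tool_rot"][2]
d=np.array([-np.sin(th),-np.cos(th)]);n=np.array([-np.cos(th),np.sin(th)]);rel=t-[.003,.103]
print("tool th",th,"r",rel@d,"d",rel@n,st["qpos"])
for q in (read_camera("scene"),read_camera("side"),read_camera("wrist")):
  for nm,z in [("door_edge",.092)]:
    for r in nets.tip_of(q,nm)[:1]:
        e=inv(onz(q,r["pixel"],z)); v=e-[.003,.103]; print(nm,round(r["score"],2),np.round(r["pixel"]),e,"th",np.arctan2(-v[0],-v[1])-.052)
E
python3 m.py
```

```text
[-0.054 -0.031] [ 0.023 -0.795  0.881]
tool th 0.28895179507545965 r 0.14448303492175624 d 0.01638153893616662 [-0.317  0.573  1.577 -0.     0.992 -1.813]
door_edge 0.7 [238. 179.] [-0.064 -0.093] th 0.27619440827238245
door_edge 0.58 [292. 259.] [-0.057 -0.082] th 0.2596843070063229
door_edge 0.5 [479. 412.] [0.056 0.046] th -0.795916907516456
```

Call:
carry_out(translation=[[-0.0005,0.007,0],[-0.0005,0.007,0],[-0.0005,0.007,0],[-0.0005,0.007,0],[0,0,0]], turn=[[0,0,-0.05],[0,0,-0.05],[0,0,-0.05],[0,0,-0.05],[0,0,-0.08]], gripper=[1,1,1,1,1])

```text
time: 17.8
tool_pos: [0.5898, -0.106, 0.0838]
tool_rot: [3.141, 0.0, 1.775]
contact_force: [0.1, -0.5, 0.0]
opening: 0.0003
```

Call:
carry_out(translation=[[0,0.002,0],[0,0.002,0],[0,0.002,0]], turn=[[0,0,0],[0,0,0],[0,0,0]], gripper=[1,1,1])

```text
time: 18.1
tool_pos: [0.5953, -0.1048, 0.0838]
tool_rot: [-3.141, -0.0, 1.771]
contact_force: [0.0, -1.7, 0.5]
opening: 0.0002
```

Call:
carry_out(translation=[[0,0.001,0],[0,0.001,0],[0,0.001,0]], turn=[[0,0,0],[0,0,0],[0,0,0]], gripper=[1,1,1])

```text
time: 18.4
tool_pos: [0.5978, -0.1044, 0.0837]
tool_rot: [-3.14, -0.0, 1.773]
contact_force: [-5.0, -1.2, 3.1]
opening: 0.0005
```

Call:
carry_out(translation=[[0,0.001,0],[0,0.001,0]], turn=[[0,0,0],[0,0,0]], gripper=[1,1])

```text
time: 18.6
tool_pos: [0.5979, -0.1044, 0.0837]
tool_rot: [-3.136, -0.001, 1.773]
contact_force: [-13.8, -3.7, 8.0]
opening: 0.0007
```

Call:
carry_out(translation=[[0,0.001,0],[0,0,0]], turn=[[0,0,0],[0,0,0]], gripper=[1,1])

```text
time: 18.8
tool_pos: [0.5978, -0.1043, 0.0837]
tool_rot: [-3.134, -0.001, 1.773]
contact_force: [-14.4, -3.9, 8.9]
opening: 0.0005
```

```bash
python3 m.py
```

```text
[-0.019 -0.039] [-14.423  -3.863   8.907]
tool th 0.01167203070972267 r 0.14190572209416968 d 0.02049029577469693 [-0.298  0.631  1.462 -0.003  1.055 -2.069]
door_edge 0.88 [227. 193.] [-0.006 -0.097] th -0.005411568253759248
door_edge 0.31 [388. 344.] [-0.062 -0.347] th 0.09242682783632325
```

The door has met its stop: position steady, 14 N, measured angle about 0. I'll back off straight and lift clear.

Call:
carry_out(translation=[[0,-0.002,0],[0,-0.003,0],[0,-0.01,0],[0,-0.02,0],[0,-0.025,0],[0,0,-0.03],[0,0,-0.04],[0,-0.02,-0.04],[0,-0.03,0],[0,0,0]], turn=[[0,0,0],[0,0,0],[0,0,0],[0,0,0],[0,0,0],[0,0,0],[0,0,0],[0,0,0],[0,0,0],[0,0,0]], gripper=[1,1,1,1,1,1,1,1,1,1])

```text
time: 20.1
tool_pos: [0.4911, -0.1259, 0.1949]
tool_rot: [3.141, 0.001, 1.772]
contact_force: [-0.5, -0.0, -0.6]
opening: 0.0005
```

```bash
python3 m.py; python3 - <<'E'
from h import *
np.set_printoptions(precision=3,suppress=True)
p=read_camera("scene");p2=read_camera("side");F=cabT(.6083,-.0625,.2139)
for q in (p,p2):
  for n,z in [("tray",.06),("tray_front",.078),("tray_jar_a",.064),("bench_jar_a",0)]:
    for r in nets.tip_of(q,n)[:3]: print(n,round(r["score"],2),np.round(r["pixel"]),onz(q,r["pixel"],z))
cv2.imwrite("pics/c5.png",np.hstack([cv2.resize(p["img"][140:320,160:400],(400,300))[:,:,::-1],wire(p2,F,0.0,(.089,0,0),(200,150,400,300),2)]))
E
```

```text
[-0.128 -0.037] [-0.501 -0.036 -0.562]
tool th 0.012955492156998316 r 0.1418038689954653 d 0.12915984591032426 [-0.402  0.338  1.624 -0.     1.179 -2.174]
door_edge 0.95 [227. 191.] [-0.014 -0.101] th 0.029307219600047667
door_edge 0.63 [306. 247.] [-0.011 -0.079] th 0.022814575979603506
tray 0.58 [241. 265.] [ 0.767 -0.023  0.06 ]
tray 0.39 [182. 248.] [ 0.795 -0.163  0.06 ]
tray_jar_a 0.8 [344. 268.] [0.663 0.174 0.064]
bench_jar_a 0.9 [411. 320.] [0.668 0.338 0.   ]
bench_jar_a 0.57 [220. 186.] [ 0.529 -0.26   0.   ]
bench_jar_a 0.76 [297. 324.] [ 0.525 -0.254  0.   ]
bench_jar_a 0.6 [224. 278.] [ 0.441 -0.065  0.   ]
bench_jar_a 0.49 [229. 155.] [0.648 0.324 0.   ]
```

View pics/c5.png

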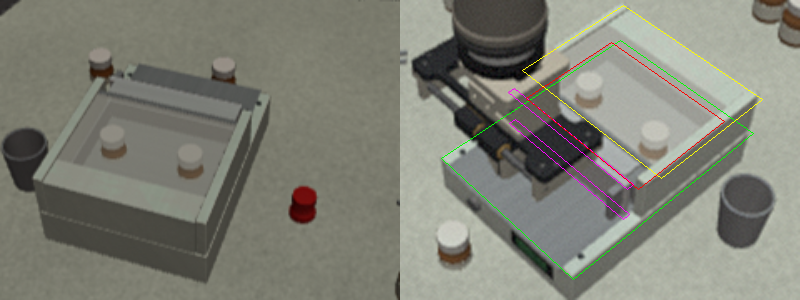

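```bash
python3 -c "
from cell import robot
print(robot.observe()['contact_force']); print(robot.hand_in())"
```

```text
[ 0.06571696  0.14125922 -0.01670709]
the job is handed in; nothing more can be done
None
```

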